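# Slide the backup battery unit home and bolt it in

### The arm

A 6-joint arm with a two-finger parallel gripper is mounted at the origin on the work surface. World frame = base frame: x ahead of the robot, y to its left, z up, the work surface at z = 0. Lengths are in m, angles in degrees, forces in N, time in s.
With the tool pointing down it reaches from about 0.25 to 0.8 m from the base axis. Payload 8.5 kg.
Tool frame: the origin (TCP) lies at the very end of the fingers, on their centre line; the grasp point (between the pads) lies 19 mm behind it; z points along the fingers, y is the direction in which the jaws open and shut (so a half turn about z gives the same grasp; the last joint's range is limited). The gripper opens to 85 mm and grips with 20 to 120 N. Pads are 22 mm wide; open, the fingers measure 114 mm over their backs; the gripper's body (76 mm by 85 mm) begins 54 mm behind the grasp point. The pads swing forward as they close: fully open they stand 13 mm farther back than shut.
Start: joints at [-67.151, 13.648, -0.773, 75.585, 0, 90], TCP at [0.204, -0.484, 0.231] pointing down, gripper open.
Joint ranges: [-152.45, 152.45], [-59.26, 108.67], [-65.41, 83.53], [-104.44, 129.93], [-82.83, 76.93], [-180, 180]. Speed limits (degrees/s): [127.2, 127.2, 159.86, 180, 180, 180].

### API

Orientations are given as a 3x3 rotation matrix whose columns are the frame's x, y, z axes.
In Python, from bench import r gives the robot as it stands. Calls block until the motion is done:
- r.move_ptp(position, orientation): joint-space move of the TCP to a pose.
- r.move_straight(position, orientation=None, v=0.15, until_force=None): straight line of the TCP; orientation=None keeps the orientation; v is the mean speed in m/s. With until_force (N) it stops when the force on the tool has changed by that much, and returns True; else False.
- r.goto_joints(angles): joint-space move.
- r.command_gripper(opening, grasp_force=None): opening from 0.0 (shut) to 1.0 (fully open); grasp_force is the grip in N (None keeps the last); returns when the fingers have stopped.
- r.wait(seconds).
- r.solve_ik(position, orientation): joint angles nearest the present ones, or None.
- r.get_obs(): the state.
- r.capture(name): name is "side" or "top"; returns (picture, depth): 480x640x3 uint8, blue, green, red; 480x640 float32, m along the optical axis (not along the pixel's ray), 0 where there is no reading.
- r.get_calibration(name): a dict with "camera_matrix" (3x3 intrinsics, pixels), "cam_to_world" (4x4, takes a point from camera to world coordinates). Camera axes: x right, y down, z forward; pixel columns grow to the right and rows downward; lengths in m; the calibration is good to about 2 mm. A picture is of the moment at which its call begins. get_calibration takes no time and is no camera call.
A pose or a line that the arm cannot do raises r.MotionError and nothing moves.
- r.finish_job(): hands the job in, once; it reports no verdict.
The state is a dict: "t": time; "q": joint angles; "dq": joint speeds; "joint_efforts": joint torques, N m; "ee_pos": TCP position; "orientation": TCP orientation; "contact_force": force on the tool from outside, world axes, zero at the start; "torque": the same for the moment, N m; "opening": opening from 0.0 (shut) to 1.0 (fully open).
Only numpy, scipy, OpenCV 4.12 (cv2) and the standard library are available. Lean on these libraries where they do the work, as an engineer would, in place of code of your own. Each camera call takes 0.05 s, during which the arm holds its last target.

### The job

The backup battery unit has been left standing out beside its charging bracket, in front of the open mouth, on the side counter. With the fingertips, push it low down near its base, so that it slides upright without rocking, until it is fully home against the rubber buffers at the back of the bracket; then push the bracket's slide bolt, with a fingertip against its knob and without gripping it, all the way across in front of it. Do not lift the unit, keep off its pale upper half and its carry handle, and leave the other things on the counter standing where they are.

Things in the scene. Friction and masses are not known exactly. Their poses are not given: they have to be found in the camera images.
- battery: Upright battery unit on 4 rubber feet, about 2 kg (9 to 17 N slide it): 90 mm deep (x), 140 wide (y), 230 tall plus a 33 mm handle. Origin: centre of its underside, z up, x from front (display) to rear; the rear looks at the bracket. Push only the dark lower part, z 6 to 96 mm, on any face, the lower the better: pushed on the front above 60 to 85 mm it tips (feet reach 41 mm fore and aft).
- battery_top: The unit's pale upper half, above the black seam, rigidly part of it, 132 mm tall, with a black carry handle along y over the lid. Origin: centre of its underside, 98 mm above the unit's underside. Not to be pushed or held.
- bracket: Steel bracket fixed to the counter; the unit slides in along the bare counter. Origin: where the centre of the unit's underside must end, axes parallel to the unit's; x (about world -y) from mouth to back. Rubber buffers at x = 45 mm, before a back plate 85 high. Side guides 45 high, inner faces at y = +/-78 (8 mm beside the unit), from x = 15 to 57, 3 mm high flanges out to y = +/-104.
- bracket_mouth (a point): Middle of the bracket's open mouth on the counter, at x = -33 mm in the bracket frame, where the 45 mm high guides (gently flared from x = 15 mm on) stand at y = +/-92 mm. Beside it, towards the robot, stands the bolt's pedestal: x = -74 to -48 mm, y = -220 to -104 mm in the bracket frame, 26 mm high, with two staples (at y = -109 and -213 mm) 48 mm high.
- bolt (a joint): Travel of the slide bolt in m along the bracket's +y (away from the robot): 0 = drawn back, 0.062 = fully across; starts at 0 to 0.015. Takes about 3 N and stays where left. Its 12 mm rod lies 36 mm high at x = -61 mm in the bracket frame, its end at y = -112 mm + travel; fully across it covers 20 mm of the unit's front, 10 mm ahead of it; it cannot pass if the unit is not home.
- bolt_knob (a point): Centre of the bolt's upright black cylindrical knob, 18 mm in diameter, from 66 to 86 mm above the counter (this point at 76 mm), on an 8 mm stem; in the bracket frame at x = -61 mm, y = -187 mm + travel.
- canister_mid (a point): Bystander: dark lidded round canister, 69 mm in diameter, 102 mm tall, standing behind the bracket's back plate. This point: its centre, 51 mm up.
- dropper_mid (a point): Bystander: small white bottle, 34 mm in diameter, 85 mm tall, standing between the robot and the bracket's back. This point: its centre, 42 mm up.
- carton_mid (a point): Bystander: low closed paper carton, 75 x 110 x 50 mm, standing near the robot on the left. This point: centre of the carton, 25 mm up.

How it is judged:
By the outcome, as a careful person would: the job done as asked, in the order asked, and still so for the second after the job is handed in, with the robot touching nothing.
It also fails if it takes over 61 s, if anything falls off the work surface, if the arm or the gripper's body presses on something with over 40 N, if the wrist force passes 120 N, or if a joint passes its speed limit or range.

## Working session

There is one attempt and no reset: what is moved stays moved. The work goes in short steps, each a Python script; the robot and the scene stay as the last script left them, time stands still between calls to the robot, and variables do not carry over. Pictures are saved under pics/ and viewed, and the job is handed in when it is done.

```bash
ls; mkdir -p pics; python3 - <<'E'
from bench import r
import cv2,numpy as np
o=r.get_obs();print(o['t'],o['ee_pos'],o['opening'])
for n in("side","top"):
    p,d=r.capture(n);cv2.imwrite(f"pics/{n}0.png",p);np.save(f"{n}0.npy",d)
    c=r.get_calibration(n);print(n,c["camera_matrix"].round(1).tolist());print(c["cam_to_world"].round(3))
E
```

```text
pics
0.0 [ 0.20368739 -0.48340424  0.23067148] 0.9973469304615526
side [[472.5, 0.0, 325.7], [0.0, 472.5, 236.6], [0.0, 0.0, 1.0]]
[[-0.864  0.387 -0.323  0.837]
 [ 0.504  0.664 -0.553  0.488]
 [ 0.    -0.64  -0.768  0.792]
 [ 0.     0.     0.     1.   ]]
top [[532.7, 0.0, 327.2], [0.0, 532.7, 240.7], [0.0, 0.0, 1.0]]
[[ 0.045 -0.97   0.241  0.313]
 [-0.999 -0.045  0.004 -0.04 ]
 [ 0.007 -0.241 -0.971  1.114]
 [ 0.     0.     0.     1.   ]]
```

View pics/side0.png

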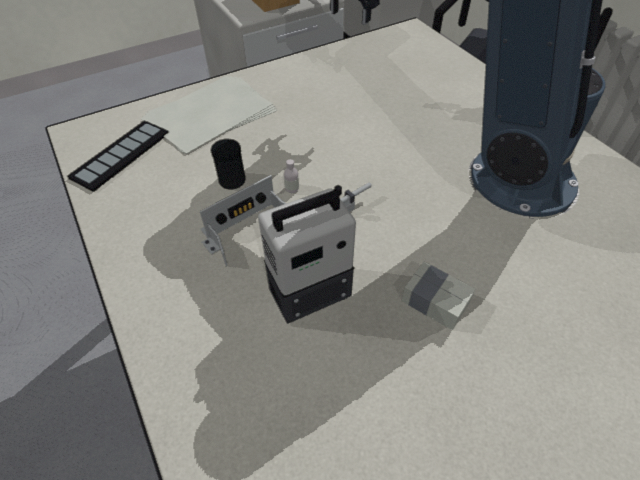

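View pics/top0.png

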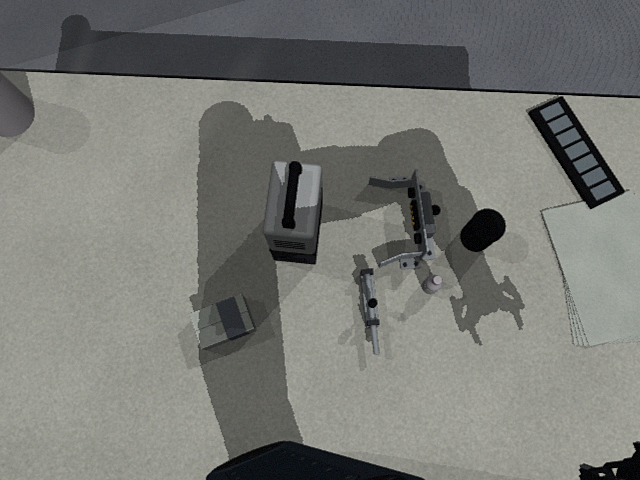

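The side view shows the unit (pixels 265-355, 190-320) in front of the bracket, with the canister, dropper and carton around it. In the top view the unit is at (295,210), the bracket at (410,220), the bolt knob at (372,302), the carton at (225,322), the dropper at (432,284) and the canister at (483,230). I'll zoom in and measure next.

```bash
cat > h.py <<'E'
import cv2,numpy as np
from bench import r
def ray(n,uv):
    c=r.get_calibration(n);K=c["camera_matrix"];T=c["cam_to_world"]
    d=T[:3,:3]@np.linalg.inv(K)@np.array([uv[0],uv[1],1.]);return T[:3,3],d
def onz(n,uv,z):
    o,d=ray(n,uv);return o+d*(z-o[2])/d[2]
def cloud(n,dep):
    c=r.get_calibration(n);K=c["camera_matrix"];T=c["cam_to_world"]
    v,u=np.mgrid[:480,:640];P=np.stack([(u-K[0,2])/K[0,0]*dep,(v-K[1,2])/K[1,1]*dep,dep],-1)
    W=P@T[:3,:3].T+T[:3,3];W[dep<=0]=np.nan;return W
E
python3 - <<'E'
from h import *
a=cv2.imread('pics/top0.png');b=cv2.imread('pics/side0.png')
cv2.imwrite('pics/topz.png',cv2.resize(a[140:360,190:510],None,fx=2.5,fy=2.5,interpolation=cv2.INTER_CUBIC))
cv2.imwrite('pics/sidez.png',cv2.resize(b[130:330,190:480],None,fx=2.7,fy=2.7,interpolation=cv2.INTER_CUBIC))
# height map from the two clouds
img=np.zeros((600,800,3),np.uint8)
for n in('top','side'):
    W=cloud(n,np.load(n+'0.npy')); print(n,'table z',np.nanmedian(W[200:210,520:530,2]) if n=='side' else np.nanmedian(W[400:420,300:350,2]))
    X=W.reshape(-1,3);X=X[np.isfinite(X[:,0])]
    u=((0.25-X[:,1])*1000).astype(int);v=((0.8-X[:,0])*1000).astype(int)
    k=(u>=0)&(u<800)&(v>=0)&(v<600);o=np.argsort(X[k,2]);
    h=cv2.applyColorMap(np.clip(X[k,2]*900,0,255).astype(np.uint8),cv2.COLORMAP_JET)[:,0]
    im=np.zeros((600,800,3),np.uint8);im[v[k][o],u[k][o]]=h[o];cv2.imwrite(f'pics/map_{n}.png',im)
E
```

```text
top table z 0.0006631267152303888
side table z 0.014471795212623262
```

View pics/topz.png

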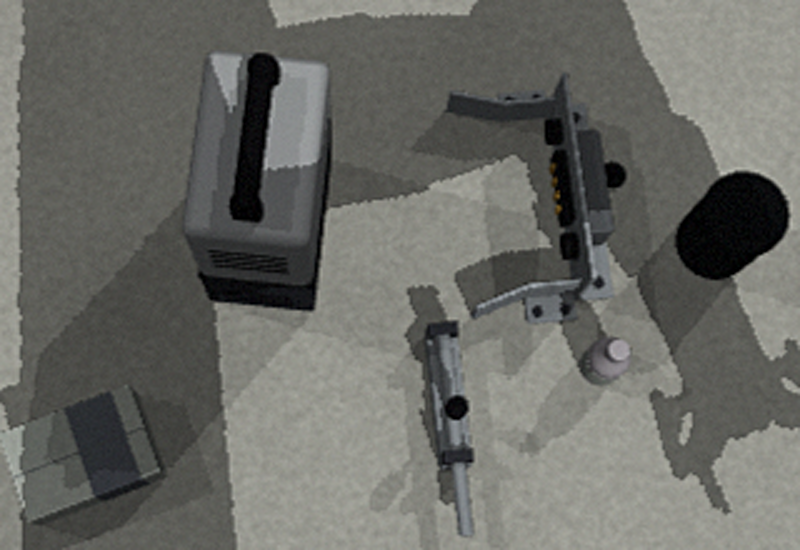

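View pics/sidez.png

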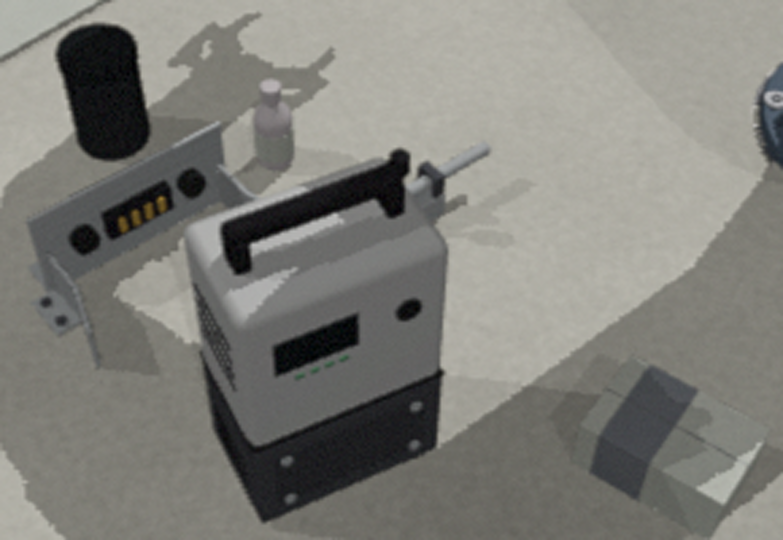

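View pics/map_top.png

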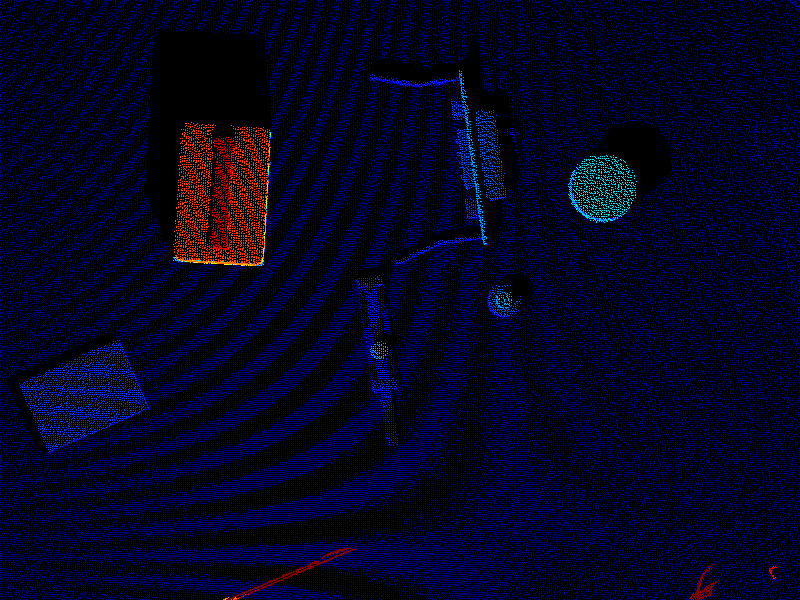

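View pics/map_side.png

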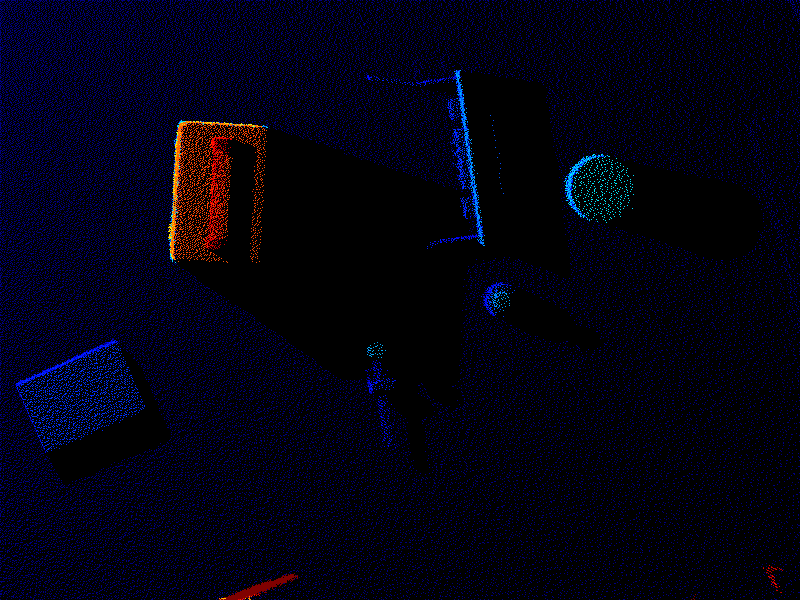

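```bash
cat >> h.py <<'E'
def region(n,dep,x,y,z):
    X=cloud(n,dep).reshape(-1,3);X=X[np.isfinite(X[:,0])]
    return X[(X[:,0]>x[0])&(X[:,0]<x[1])&(X[:,1]>y[0])&(X[:,1]<y[1])&(X[:,2]>z[0])&(X[:,2]<z[1])]
def line(P):
    vx,vy,x,y=cv2.fitLine(P[:,:2].astype(np.float32),cv2.DIST_HUBER,0,0.001,0.001).ravel();return np.array([vx,vy]),np.array([x,y])
E
python3 - <<'E'
from h import *
for n in('top','side'):
    D=np.load(n+'0.npy');print(n)
    t=region(n,D,(.5,.72),(-.05,.11),(.222,.24));print(' bat top',len(t),np.median(t[:,2]),cv2.minAreaRect((t[:,:2]*1000).astype(np.float32)))
    p=region(n,D,(.55,.74),(-.25,-.195),(.08,.095));print(' plate',len(p),p.min(0),p.max(0),p[:,2].max(),line(p)); 
    p=region(n,D,(.42,.48),(-.15,-.11),(.07,.1));print(' knob',len(p),cv2.minEnclosingCircle((p[:,:2]*1000).astype(np.float32)),p[:,2].max())
    p=region(n,D,(.36,.4),(-.16,-.12),(.03,.05));print(' rod tail',len(p), p.min(0),p.max(0),line(p) if len(p)>5 else'')
    p=region(n,D,(.4,.54),(-.15,-.1),(.043,.055));print(' staples',len(p),p.min(0),p.max(0),line(p))
    p=region(n,D,(.54,.58),(-.25,-.14),(.038,.05));print(' guideR',len(p));
    for q in sorted(p.tolist(),key=lambda a:a[1])[::12]:print(np.round(q,3),end='')
    p=region(n,D,(.70,.75),(-.25,-.11),(.038,.05));print('\n guideL',len(p));
    for q in sorted(p.tolist(),key=lambda a:a[1])[::12]:print(np.round(q,3),end='')
    for nm,x,y,z in(('can',(.56,.68),(-.42,-.3),(.09,.11)),('drop',(.46,.54),(-.29,-.22),(.03,.1)),('carton',(.3,.48),(.09,.25),(.04,.06))):
        p=region(n,D,x,y,z);print('\n',nm,cv2.minAreaRect((p[:,:2]*1000).astype(np.float32)),p[:,2].max())
E
```

```text
top
 bat top 3116 0.22989718531361947 ((606.2448120117188, 27.800628662109375), (90.16500854492188, 139.2891387939453), 86.46221160888672)
 plate 204 [ 0.55580924 -0.23690891  0.08005182] [ 0.72857465 -0.20969794  0.09108732] 0.09108731903458445 (array([0.9904161 , 0.13811554], dtype=float32), array([ 0.628049  , -0.22490686], dtype=float32))
 knob 74 ((449.62042236328125, -129.5078125), 8.824185371398926) 0.08935188661471538
 rod tail 125 [ 0.36098276 -0.14785915  0.03477773] [ 0.39980198 -0.13098465  0.04966322] (array([0.9881191 , 0.15368992], dtype=float32), array([ 0.3800311 , -0.13906647], dtype=float32))
 staples 173 [ 0.40368011 -0.14949308  0.04303809] [ 0.53961441 -0.10888025  0.05416881] (array([0.99211574, 0.12532522], dtype=float32), array([ 0.46557915, -0.12796597], dtype=float32))
 guideR 107
[ 0.556 -0.237  0.04 ][ 0.575 -0.231  0.048][ 0.56  -0.221  0.046][ 0.562 -0.211  0.046][ 0.56  -0.203  0.045][ 0.559 -0.193  0.044][ 0.551 -0.18   0.049][ 0.547 -0.171  0.038][ 0.543 -0.162  0.045]
 guideL 133
[ 0.707 -0.213  0.043][ 0.72  -0.208  0.044][ 0.718 -0.2    0.041][ 0.
[... 1496 characters left out ...]
 -0.207  0.042][ 0.561 -0.194  0.043][ 0.552 -0.181  0.044]
 guideL 132
[ 0.709 -0.213  0.039][ 0.705 -0.21   0.04 ][ 0.72  -0.209  0.043][ 0.727 -0.207  0.049][ 0.701 -0.205  0.049][ 0.7   -0.197  0.044][ 0.717 -0.183  0.044][ 0.718 -0.173  0.039][ 0.718 -0.159  0.044][ 0.72  -0.142  0.044][ 0.72  -0.127  0.044]
 can ((611.344970703125, -349.15667724609375), (68.51705169677734, 68.97687530517578), 1.9181114435195923) 0.1049257417784466

 drop ((502.0880126953125, -247.6255645751953), (28.426372528076172, 34.31698226928711), 58.76485824584961) 0.08553720663424236

 carton ((403.2705993652344, 168.92575073242188), (78.28889465332031, 110.21387481689453), 23.29991340637207) 0.05386566519504732
```

```bash
cat >> h.py <<'E'
BX=np.array([.1395,-.9902,0]);BX/=np.linalg.norm(BX);BY=np.array([-BX[1],BX[0],0]);B0=np.array([.6345,-.1634,0])
def bw(x,y,z): return B0+BX*x+BY*y+np.array([0,0,z])
def wb(p): d=np.asarray(p)[:2]-B0[:2];return d@BX[:2],d@BY[:2]
def ori(th,s=1,yaw=0):
    c,sn=np.cos(np.radians(yaw)),np.sin(np.radians(yaw));Rz=np.array([[c,-sn,0],[sn,c,0],[0,0,1]])
    t=np.radians(th);z=np.sin(t)*BX-np.cos(t)*np.array([0,0,1]);y=s*BY;return Rz@np.stack([np.cross(y,z),y,z],1)
E
python3 - <<'E'
from h import *
print(r.solve_ik([.204,-.484,.45],np.array(r.get_obs()['orientation'])))
for th in(40,45,50,55):
  for s in(1,-1):
    for p in((-.33,0,.42),(-.33,0,.018),(-.2,0,.018),(-.045,0,.018)):
        q=r.solve_ik(bw(*p),ori(th,s));print(th,s,p,None if q is None else np.round(q,0))
# knob
for s in(1,-1):
    for y in(-.23,-.14): q=r.solve_ik(bw(-.061,y,.058),ori(0,s));print(q if q is None else np.round(q))
E
```

```text
[-6.71463987e+01  1.60666917e+01  3.47277522e+01  1.08731969e+02
  2.08625372e-03  9.00037006e+01]
40 1 (-0.33, 0, 0.42) [ 33.  36.  51. 124. -36. 121.]
40 1 (-0.33, 0, 0.018) [ 33.  43.   4.  70. -36. 121.]
40 1 (-0.2, 0, 0.018) [ 22.  38.  -7.  57. -39. 108.]
40 1 (-0.045, 0, 0.018) [  7.  34. -14.  41. -40.  89.]
40 -1 (-0.33, 0, 0.42) [ 33.  36.  51. 124. -36. -59.]
40 -1 (-0.33, 0, 0.018) [ 33.  43.   4.  70. -36. -59.]
40 -1 (-0.2, 0, 0.018) [ 22.  38.  -7.  57. -39. -72.]
40 -1 (-0.045, 0, 0.018) [  7.  34. -14.  41. -40. -91.]
45 1 (-0.33, 0, 0.42) [ 34.  38.  51. 127. -39. 125.]
45 1 (-0.33, 0, 0.018) [ 34.  46.   6.  74. -39. 125.]
45 1 (-0.2, 0, 0.018) [ 23.  40.  -5.  59. -43. 111.]
45 1 (-0.045, 0, 0.018) [  9.  36. -14.  41. -45.  92.]
45 -1 (-0.33, 0, 0.42) [ 34.  38.  51. 127. -39. -55.]
45 -1 (-0.33, 0, 0.018) [ 34.  46.   6.  74. -39. -55.]
45 -1 (-0.2, 0, 0.018) [ 23.  40.  -5.  59. -43. -69.]
45 -1 (-0.045, 0, 0.018) [  9.  36. -14.  41. -45. -88.]
50 1 (-0.33, 0, 0.42) None
50 1 (-0.33, 0, 0.018) [ 35.  49.   9.  79. -43. 129.]
50 1 (-0.2, 0, 0.018) [ 25.  43.  -4.  63. -47. 115.]
50 1 (-0.045, 0, 0.018) [ 11.  38. -14.  42. -50.  94.]
50 -1 (-0.33, 0, 0.42) None
50 -1 (-0.33, 0, 0.018) [ 35.  49.   9.  79. -43. -51.]
50 -1 (-0.2, 0, 0.018) [ 25.  43.  -4.  63. -47. -65.]
50 -1 (-0.045, 0, 0.018) [ 11.  38. -14.  42. -50. -86.]
55 1 (-0.33, 0, 0.42) None
55 1 (-0.33, 0, 0.018) [ 37.  52.  11.  84. -46. 134.]
55 1 (-0.2, 0, 0.018) [ 26.  46.  -2.  67. -51. 120.]
55 1 (-0.045, 0, 0.018) [ 12.  40. -14.  43. -55.  98.]
55 -1 (-0.33, 0, 0.42) None
55 -1 (-0.33, 0, 0.018) [ 37.  52.  11.  84. -46. -46.]
55 -1 (-0.2, 0, 0.018) [ 26.  46.  -2.  67. -51. -60.]
55 -1 (-0.045, 0, 0.018) [ 12.  40. -14.  43. -55. -82.]
[-19.  11. -32.  47.   0.  63.]
[-14.  19. -21.  50.   0.  68.]
[ -19.   11.  -32.   47.    0. -117.]
[ -14.   19.  -21.   50.    0. -112.]
```

```bash
python3 - <<'E'
from h import *
r.move_straight([.204,-.484,.44],v=.25)
r.move_ptp(bw(-.33,0,.38),ori(45))
r.move_straight(bw(-.33,0,.06),v=.2)
r.move_straight(bw(-.315,0,.018),v=.1)
o=r.get_obs();print(o['t'],o['ee_pos'],wb(o['ee_pos']),o['contact_force'])
for n in("side","top"):
    p,d=r.capture(n);cv2.imwrite(f"pics/{n}1.png",p);np.save(f"{n}1.npy",d)
cv2.imwrite('pics/both1.png',np.hstack([cv2.imread('pics/side1.png')[130:430,150:550],cv2.imread('pics/top1.png')[60:360,130:530]]))
E
```

```text
6.1333 [0.59070182 0.14860835 0.01838371] (np.float64(-0.31506739964420954), np.float64(0.000156211901305023)) [1.17194489 0.85175859 0.5224589 ]
```

View pics/both1.png

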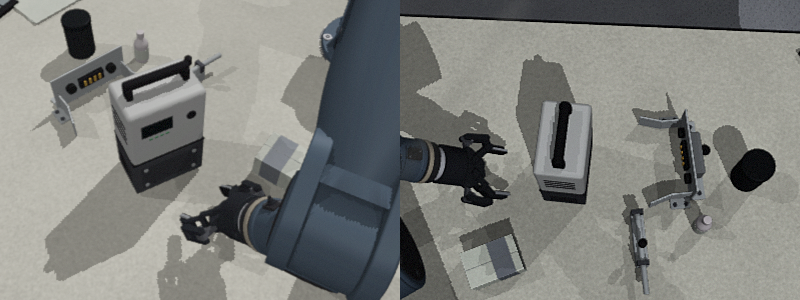

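The gripper stands low and open in front of the display face, with both fingertips short of it and clear of the carton. Next I make a short aligning push.

```bash
cat >> h.py <<'E'
def look(k):
    out=[]
    for n in("top","side"):
        p,d=r.capture(n);cv2.imwrite(f"pics/{n}{k}.png",p);np.save(f"{n}{k}.npy",d)
        t=region(n,d,(.5,.75),(-.26,.11),(.220,.236))
        # keep the lid only (largest pixel cluster, via density grid)
        g=np.zeros((300,400),np.uint8);u=((t[:,0]-.5)*1000).astype(int).clip(0,299);v=((t[:,1]+.28)*1000).astype(int).clip(0,399);g[u,v]=255
        g=cv2.morphologyEx(g,cv2.MORPH_CLOSE,np.ones((9,9)));c=max(cv2.findContours(g,0,1)[0],key=cv2.contourArea)
        R=cv2.minAreaRect(c); ctr=np.array([R[0][1]/1000+.5,R[0][0]/1000-.28])+.0005
        w=R[1];a=np.radians(R[2]+(0 if w[0]>w[1] else 90)) ; L=np.array([np.sin(a),np.cos(a)])  # long axis in (x,y)
        if L[0]<0:L=-L
        yaw=np.degrees(np.arctan2(-L@BX[:2],L@BY[:2]));out.append(ctr)
        print(n,'bracket xy',np.round(wb(ctr),4),'yaw rel',round(yaw,1),np.round(w))
    o=r.get_obs();print('t',o['t'],'tcp',np.round(wb(o['ee_pos']),4),o['ee_pos'][2],'F',np.round(o['contact_force'],1))
    cv2.imwrite(f'pics/both{k}.png',np.hstack([cv2.imread(f'pics/side{k}.png')[100:400,150:550],cv2.imread(f'pics/top{k}.png')[100:400,180:580]]))
E
python3 - <<'E'
from h import *
print(r.move_straight(bw(-.205,0,.018),v=.04,until_force=45))
look(2)
E
```

```text
False
top bracket xy [-0.1636  0.0084] yaw rel 0.2 [139.  91.]
side bracket xy [-0.1673  0.0096] yaw rel 0.5 [140.  90.]
t 9.2333 tcp [-2.066e-01  1.000e-04] 0.017801907758782827 F [-4.6 12.9  3.2]
```

View pics/both2.png

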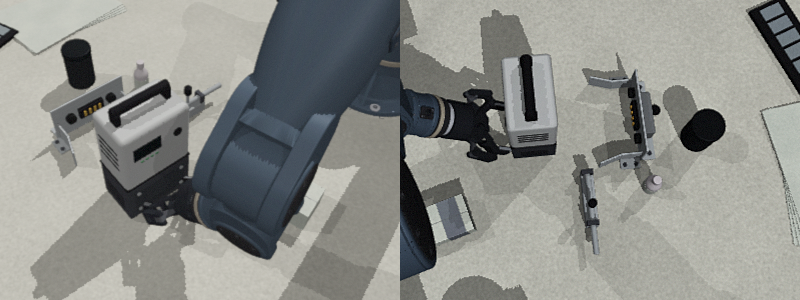

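The unit is now square to the bracket, within about 0.4°, but sits 9 mm to +y. I'll push on slightly diagonally.

```bash
python3 - <<'E'
from h import *
print(r.move_straight(bw(-.115,-.0095,.018),v=.04,until_force=45))
look(3)
E
```

```text
False
top bracket xy [-0.0738 -0.0001] yaw rel -0.2 [140.  91.]
side bracket xy [-0.0768  0.0011] yaw rel -0.4 [140.  92.]
t 11.7417 tcp [-0.1166 -0.0086] 0.017801119538951145 F [-0.3 13.   0.3]
```

View pics/both3.png

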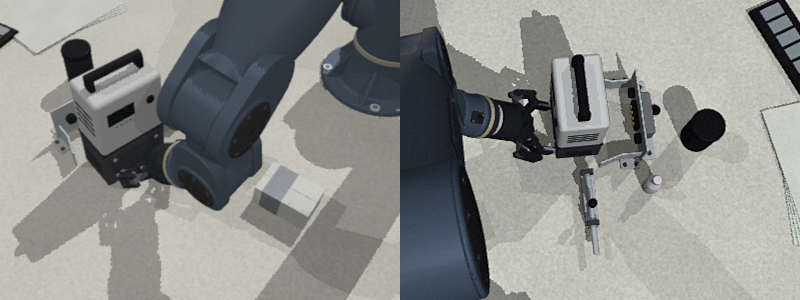

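Centred and square. Next comes the final push straight in, until the force rises.

```bash
python3 - <<'E'
from h import *
print(r.move_straight(bw(-.055,-.0095,.018),v=.04,until_force=25))
print(r.move_straight(bw(-.028,-.0095,.018),v=.02,until_force=22))
look(4)
E
```

```text
False
True
top bracket xy [ 0.0011 -0.0004] yaw rel 0.1 [140.  91.]
side bracket xy [-0.0031  0.001 ] yaw rel 0.0 [140.  90.]
t 14.3417 tcp [-0.0416 -0.0087] 0.017318217304712953 F [-1.1  6.3  2.9]
```

View pics/both4.png

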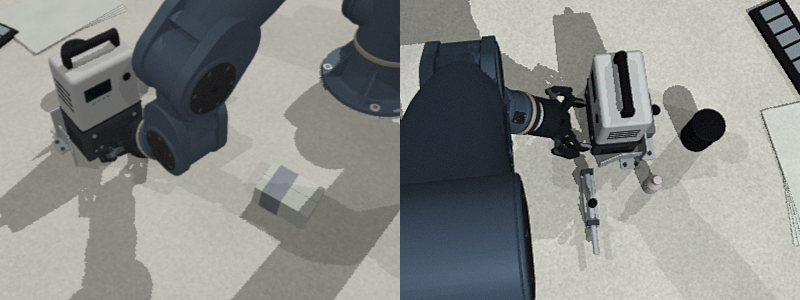

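Home: the force rose with the TCP at x = -41.6 mm, as predicted, and the images put the unit within about 1–3 mm of the goal. I'll do one short confirming push, retreat, and move to the bolt.

```bash
python3 - <<'E'
from h import *
print(r.move_straight(bw(-.034,-.0087,.0175),v=.015,until_force=22),np.round(wb(r.get_obs()['ee_pos']),4),np.round(r.get_obs()['contact_force'],1))
r.move_straight(bw(-.16,-.0087,.03),v=.12)
r.move_straight(bw(-.20,-.0087,.32),v=.2)
r.command_gripper(0.0)
r.move_ptp(bw(-.061,-.245,.2),ori(0))
r.move_straight(bw(-.061,-.24,.11),v=.15)
look(5)
for n in('top','side'):
    p=region(n,np.load(n+'5.npy'),(.42,.48),(-.15,-.11),(.07,.095));print(n,len(p),[np.round(wb(np.array(cv2.minEnclosingCircle((p[:,:2]).astype(np.float32))[0])),4) if len(p)>8 else ''])
E
```

```text
True [-0.0417 -0.0085] [-0.9  5.2  4.1]
top bracket xy [ 0.0014 -0.0003] yaw rel -0.1 [139.  91.]
side bracket xy [-0.0035  0.0015] yaw rel -0.9 [139.  89.]
t 20.15 tcp [-0.0608 -0.2392] 0.11083894385056209 F [-0.   0.2  0.3]
top 0 ['']
side 75 [array([-0.0621, -0.1766])]
```

View pics/both5.png

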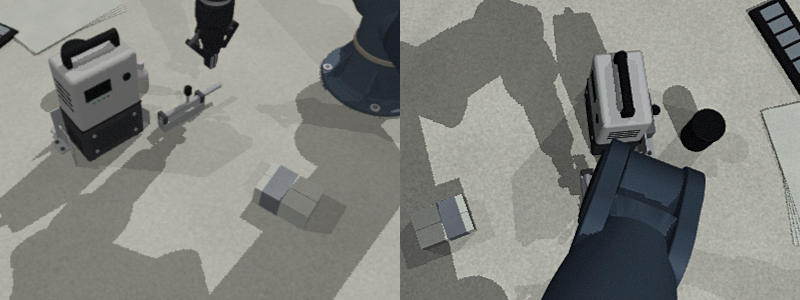

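The unit is home, and the closed fingertips are above the bolt's tail on the robot side of the knob, which reads (-62,-177) mm. Now I lower and push the bolt.

```bash
python3 - <<'E'
from h import *
r.move_straight(bw(-.0615,-.235,.061),v=.1)
print(r.move_straight(bw(-.0615,-.205,.061),v=.05,until_force=8),np.round(wb(r.get_obs()['ee_pos']),4),np.round(r.get_obs()['contact_force'],1))
print(r.move_straight(bw(-.0615,-.135,.061),v=.03,until_force=14),np.round(wb(r.get_obs()['ee_pos']),4),np.round(r.get_obs()['contact_force'],1))
look(6)
E
```

```text
False [-0.0617 -0.2052] [-0.5  0.7 -0. ]
True [-0.0617 -0.148 ] [-1.5  0.   0.8]
top bracket xy [0.0304 0.0275] yaw rel 1.0 [84. 31.]
side bracket xy [-0.0027  0.0015] yaw rel -0.1 [139.  90.]
t 23.3667 tcp [-0.0618 -0.148 ] 0.06032198886143242 F [-0.  -0.4  0.8]
```

View pics/both6.png

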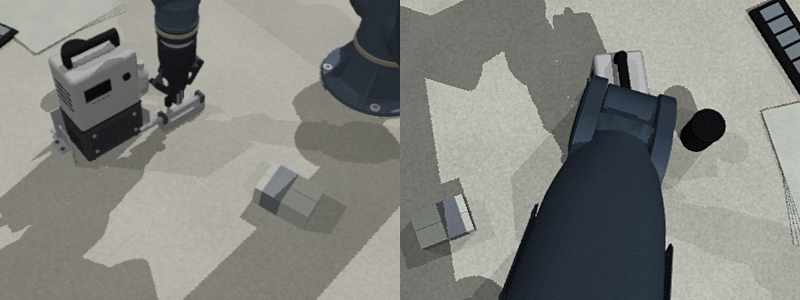

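The bolt stopped at TCP y = -148 mm; I had expected -148.5. I'll push once more to confirm, then back off and check.

```bash
python3 - <<'E'
from h import *
print(r.move_straight(bw(-.0615,-.14,.061),v=.02,until_force=14),np.round(wb(r.get_obs()['ee_pos']),4))
r.move_straight(bw(-.0615,-.24,.061),v=.1)
r.move_straight(bw(-.0615,-.25,.25),v=.2)
r.move_ptp([.204,-.484,.3],ori(0))
look(7)
for n in('top','side'):
    D=np.load(n+'7.npy')
    p=region(n,D,(.45,.55),(-.15,-.09),(.07,.095));print(n,'knob',len(p),np.round(wb(np.array(cv2.minEnclosingCircle((p[:,:2]).astype(np.float32))[0])),4))
    for nm,x,y,z in(('can',(.56,.68),(-.42,-.3),(.09,.11)),('drop',(.46,.54),(-.29,-.235),(.03,.1)),('carton',(.3,.48),(.09,.25),(.04,.06))):
        p=region(n,D,x,y,z);print(nm,len(p),np.round(cv2.minAreaRect((p[:,:2]*1000).astype(np.float32))[0],1) if len(p) else '')
    a=cv2.imread(f'pics/{n}7.png');a=a[130:330,180:460] if n=='side' else a[130:330,320:600]
    cv2.imwrite(f'pics/z7{n}.png',cv2.resize(a,None,fx=2.8,fy=2.8,interpolation=cv2.INTER_CUBIC))
E
```

```text
True [-0.0621 -0.1482]
top bracket xy [ 0.0013 -0.0003] yaw rel 0.1 [139.  91.]
side bracket xy [-0.0047  0.0012] yaw rel -2.3 [142.  89.]
t 27.3833 tcp [ 0.2568 -0.4701] 0.30000310271657926 F [-0.1  0.1  0.9]
top knob 74 [-0.0596 -0.1254]
can 946 [ 611.5 -353. ]
drop 264 [ 498.9 -254.2]
carton 2157 [404.2 166.5]
side knob 74 [-0.0622 -0.1239]
can 142 [ 614.9 -371.9]
drop 207 [ 497.9 -245. ]
carton 2145 [403.  168.7]
```

View pics/z7side.png

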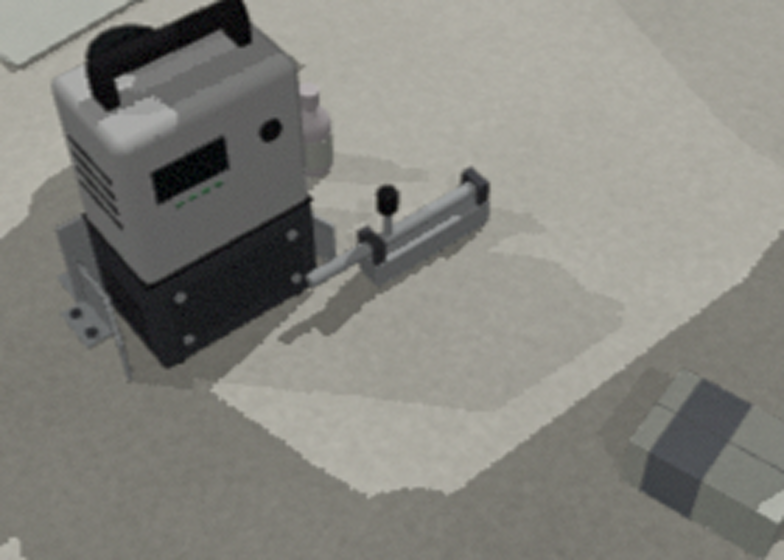

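View pics/z7top.png

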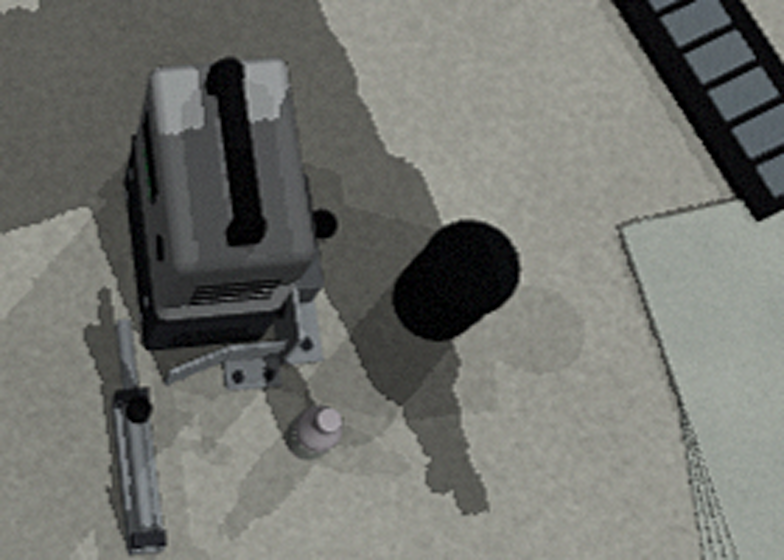

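Side view: the bolt's rod end, at about (310,280) in the zoomed crop, overlaps the unit's dark front. Top view: the unit sits between the guides against the plate, and the bystanders haven't moved. Handing in.

```bash
python3 -c "
from bench import r
print(r.get_obs()['t']);print(r.finish_job())"
```

```text
27.3833
the job is handed in; nothing more can be done
None
```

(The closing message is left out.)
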